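# Charge the wax melter from the feed scoop

## Robot

A 7-joint arm with a two-finger parallel gripper is mounted at the origin on a cart in front of the work surface, level with it; the furniture and walls round the work are solid. World frame = base frame: x ahead of the robot, y to its left, z up, the work surface at z = 0. Lengths are in m, angles in rad, forces in N, time in s.
With the tool pointing down it reaches from about 0.4 to 0.85 m from the base axis. Payload 10.4 kg.
Tool frame: the origin (TCP) lies on the mounting face of the last link; the fingertips stand 173 mm ahead of it and the grasp point (between the pads) lies 155 mm ahead of it (manip.tip_extent is the distance from the TCP to the fingertips, in m); z points along the fingers, y is the line along which they close (so a half turn about z gives the same grasp; the last joint's range is limited). The gripper opens to 85 mm and grips with 20 to 120 N. Pads are 22 mm wide; open, the fingers measure 114 mm over their backs; the gripper's body (76 mm by 85 mm) begins 54 mm behind the grasp point. The pads swing forward as they close: fully open they stand 13 mm farther back than shut.
Start: joints at [1.261, 0.332, -0.065, 1.46, 0.022, 1.35, -0.088], TCP at [0.177, -0.599, 0.405] pointing down, gripper open.
Joint ranges: [-2.6, 2.6], [-0.5, 2.12], [-1.47, 1.34], [0.16, 2.42], [-1.27, 4.41], [0.06, 2.06], [-2.6, 2.6]. Speed limits (rad/s): [2.22, 2.22, 2.79, 2.79, 3.14, 3.14, 3.14].

## Interface

Orientations are given as a unit quaternion [x, y, z, w].
In Python, from workcell import manip gives the robot as it stands.
- The arm moves only by the tool move_arm, never from a script. Its argument "plan" is one flat list of numbers, 7 for each row, row after row: the turn, a rotation vector about the tool's x, y, z in rad, then the shift along the tool's x, y, z in m, then the finger opening in m, from 0 to 0.0854. In form: [ax, ay, az, dx, dy, dz, gripper, ax, ay, az, dx, dy, dz, gripper, ...]. A call has 1 to 12 rows; each row is the pose to reach, as a shift and turn from the pose commanded when the call began, along the tool's axes at that moment; what a row does not reach only later rows make up. A row lasts 1/8 s, in which the tool goes at most 62.5 mm and 10.7 degrees, less where a joint would pass 70% of its speed; a pose out of reach is approached as far as the arm can. A call with a gripper value outside its range is refused whole. The fingers move at their own pace and stop on an object; "squeeze" is the grip in N (left out, the last holds). Time passes only in rows, so rows that repeat a pose let the fingers close. It gives the time, the measured TCP pose, the force, the opening and the grip force at its end, in the units of the state.
- manip.get_obs(): the state, without advancing time (a new reading comes with each control period).
- manip.camera(name): name is "scene" or "side" or "wrist"; returns a dict with "color" (384x512x3 uint8, red, green, blue), "fx", "fy", "cx", "cy" (pixels), "dist" ([k1, k2, p1, p2, k3] as OpenCV has them; the pictures are not rectified), "cam_to_world" (4x4, takes a point from camera to world coordinates); the wrist camera has in their place "mount" (4x4, takes a point from camera to tool coordinates, whose origin is the TCP and whose axes are the flange's). Camera axes: x right, y down, z forward; pixel columns grow to the right and rows downward; lengths in m; the calibration is good to about 2 mm. A picture is of the moment at which its call begins: read the wrist's pose just before it. There is no depth.
- manip.hand_in(): hands the job in; it is judged then, once.
Trained networks look in a picture, given as the dict that the camera call returned (one of the last four; its "shot" number tells which), for a name from the list of things; names that differ only in an ending like _2 or _b are one class to them, and where a whole thing is asked for, a point or a joint stands for the part that bears it (a point fixed in the world has none). Each returns a list of dicts, best first, with "conf" (0 to 1); they miss things now and then, are a little off and sometimes report something else, mostly with a low value. They report only what shows in the picture. A call takes as long as a camera call.
- manip.look_for(picture, label): "position" ([x, y, z] in m, in the coordinates of the camera as it stood for that picture, good to about 4 mm: the middle of the surface that is visible of it).
- manip.silhouettes(picture, label): "pixels" (384x512 bool, what is visible of it).
- manip.tip_of(picture, label): "position" ([x, y, z] in m, in the coordinates of the camera as it stood for that picture, good to about 4 mm: a listed point, or the origin of a listed thing).
The state is a dict: "clock": time; "joint_pos": joint angles; "joint_velocities": joint speeds; "tau": joint torques, N m; "position": TCP position; "ee_rot": TCP orientation; "ft_force": force on the tool from outside, world axes, zero at the start; "torque": the same for the moment, N m; "grip_width": opening from 0.0 (shut) to 1.0 (fully open); "grasp_force": force on a finger pad.
Only numpy, scipy, OpenCV 4.12 (cv2) and the standard library are available. Lean on these libraries where they do the work, as an engineer would, in place of code of your own. Each camera call takes 0.05 s, during which the arm holds its last target. There are 200 camera calls.

## Task

Charge the wax melter: carry the scoop to it by its wooden handle, angle the scoop so that its lip comes over the splash wall and down inside it below the rim, and only then tip further, so that both wax blocks slide into the sunken pan and none drops in from above the wall. Then stand the empty scoop back upright on the table and let go; do not touch the wax with the gripper, and leave the other things where they are.

Things in the scene. Friction and masses are not known exactly. Their poses are not given: they have to be found in the camera images.
- scoop: Loose aluminium scoop (sheet 3 mm, about 0.16 kg) with upright wooden handle. Origin on its underside; standing: z up, +x the way it pours. Flat base x = -60 to 8 mm, 54 mm wide outside (y), sides and back wall (x = -60) 80 mm high. From x = 8 mm an open chute rises at 40 degrees to the lip (so it is level when the scoop is tipped 40 degrees). Smooth: wax slides at 15 to 23 degrees of slope.
- scoop_lip (a point): Middle of the pouring lip at the chute's end, at (101, 0, 78) mm in the scoop's frame; the lip is 54 mm wide. The chute is 122 mm long, with cheeks 40 mm high square to it.
- scoop_grip (a point): Grasp point of the upright wooden handle behind the back wall, at (-68, 0, 125) mm in the scoop's frame. The handle is 18 mm thick in the scoop's x and 30 mm wide in its y; the wood runs from z = 75 to 155 mm, a 16 x 24 mm steel bracket lies below it. Leaning the gripper back behind the handle leaves more room to tip.
- scoop_mouth (a point): Point in the middle of the scoop's opening, at (40, 0, 55) mm in the scoop's frame.
- wax_0: Yellow beeswax block, 36 x 55 x 18 mm, about 0.04 kg, the lower of two lying flat in the scoop, its 55 mm along the pouring direction. Origin: centre of its underside, z up through its 18 mm.
- wax_1: The second yellow beeswax block, the same size, lying on the first.
- melter: Wax melter, fixed, switched off: round green housing 230 mm wide, 54 mm high, black knob at its front (-x) standing out 15 mm; in its middle a sunken round aluminium pan inside a raised splash wall with its rim 92 mm above the table. Origin: on the table under its centre.
- well_floor (a point): Centre of the pan's floor, 18 mm above the table. The well is 154 mm wide at the floor, 168 mm at the rim, 74 mm deep. The wall is equally high all round, so the scoop may come over any side.
- well_rim (a point): Centre of the mouth of the well, level with the rim of the splash wall, 92 mm above the table. The splash wall's outer radius there is 92 mm, its inner radius 84 mm.
- cream_pot: Bystander: small white cream pot with navy screw lid, 70 mm wide, 56 mm high. Origin: centre of its underside.
- tape_roll: Bystander: green roll of tape lying flat, 108 mm wide, 26 mm high. Origin: centre of its underside.
- folk_pot: Bystander: round pot painted white and blue, with a knob lid, 107 mm wide, 104 mm high. Origin: centre of its underside.
- glue_pot: Bystander: white glue pot with narrow neck, 52 mm wide, 51 mm high. Origin: centre of its underside.
- print_block: Bystander: wooden printing block with a small knob, 48 x 62 mm, 43 mm high. Origin: centre of its underside.

How it is judged:
By the outcome, as a careful person would: the job done as asked, in the order asked, and still so for the second after the job is handed in, with the robot touching nothing.
It also fails if it takes over 61 s, if anything falls off the work surface, if the arm or the gripper's body presses on something with over 40 N, if the wrist force passes 120 N, or if a joint passes its speed limit or range.

## Working session

There is one attempt and no reset: what is moved stays moved. The work goes in short steps, Python scripts to look and compute and a tool call to move; the robot and the scene stay as the last step left them, time stands still between calls to the robot, and variables do not carry over. Pictures are saved under pics/ and viewed, at most 10 in all, crops included, and the job is handed in when it is done.

Besides the shell and the picture viewer there is one more tool, called after "Call:" as name(argument=value, ...) on one line, values as JSON. move_arm: Moves the arm, as the interface text tells. Its arguments: {"type":"object","properties":{"plan":{"type":"array","items":{"type":"number"}},"squeeze":{"type":"number"}},"required":["plan"]}

```bash
mkdir -p pics; ls
cat > h.py <<'E'
import numpy as np, cv2
from scipy.spatial.transform import Rotation as R
from workcell import manip
np.set_printoptions(precision=4,suppress=True)
def c2w(p,cam,obs=None):
    if 'cam_to_world' in cam: T=np.array(cam['cam_to_world'])
    else:
        W=np.eye(4);W[:3,:3]=R.from_quat(obs['ee_rot']).as_matrix();W[:3,3]=obs['position']
        T=W@np.array(cam['mount'])
    return T[:3,:3]@np.array(p)+T[:3,3]
E
python3 - <<'E'
from h import *
o=manip.get_obs();print(o)
ims=[]
for n in ['scene','side']:
    c=manip.camera(n);ims.append(c['color'])
    for l in ['scoop','scoop_lip','scoop_grip','scoop_mouth','melter','well_rim','well_floor','wax_0','wax_1','cream_pot','tape_roll','folk_pot','glue_pot','print_block']:
        for d in manip.tip_of(c,l)[:1]: print(n,l,round(d['conf'],2),c2w(d['position'],c,o))
    cv2.imwrite(f'pics/{n}1.png',c['color'][:,:,::-1])
E
```

```text
pics
{'clock': 0.0, 'joint_pos': array([ 1.2614,  0.3329, -0.0647,  1.4609,  0.0216,  1.3499, -0.0885]), 'joint_velocities': array([ 0.0004,  0.0004, -0.0013, -0.0015, -0.0002,  0.0003,  0.0015]), 'tau': array([ -0.0007, -62.5455,   0.0491, -39.1608,   0.0162,   0.01  ,
        -0.    ]), 'position': array([ 0.1768, -0.5994,  0.4039]), 'ee_rot': array([ 0.9897,  0.1429, -0.0001, -0.0007]), 'ft_force': array([ 0.3368,  0.6715, -0.1184]), 'torque': array([ 0.0038, -0.0287, -0.0337]), 'grasp_force': 0.0, 'grip_width': 0.9986002396071398}
scene scoop 0.72 [0.4736 0.16   0.0024]
scene scoop_lip 0.72 [0.4787 0.055  0.0773]
scene scoop_grip 0.8 [0.4674 0.2274 0.1234]
scene scoop_mouth 0.89 [0.4687 0.1188 0.0549]
scene melter 0.69 [ 0.5478 -0.19   -0.0043]
scene well_rim 0.83 [ 0.5472 -0.192   0.0851]
scene well_floor 0.65 [ 0.5482 -0.1932  0.0176]
scene wax_0 0.4 [0.4689 0.1916 0.0183]
scene wax_1 0.4 [0.4689 0.1916 0.0183]
scene cream_pot 0.76 [ 0.4128 -0.428  -0.0022]
scene tape_roll 0.76 [0.6456 0.4312 0.0031]
scene glue_pot 0.7 [ 0.6534 -0.0273 -0.0018]
scene print_block 0.69 [ 0.3635  0.3243 -0.0059]
side scoop 0.57 [ 0.4743  0.1572 -0.0021]
side scoop_lip 0.75 [0.4769 0.0559 0.0767]
side scoop_grip 0.86 [0.4704 0.2237 0.1246]
side scoop_mouth 0.86 [0.4723 0.1243 0.0537]
side melter 0.72 [ 0.5513 -0.1934 -0.0025]
side well_rim 0.87 [ 0.5463 -0.1957  0.085 ]
side well_floor 0.62 [ 0.5496 -0.1987  0.0153]
side wax_0 0.73 [ 0.5428 -0.1947  0.0869]
side wax_1 0.73 [ 0.5428 -0.1947  0.0869]
side cream_pot 0.57 [ 0.4132 -0.4275 -0.0034]
side tape_roll 0.86 [ 0.6465  0.4283 -0.0017]
side folk_pot 0.68 [ 0.6318 -0.4224 -0.0001]
side glue_pot 0.6 [ 0.6559 -0.0265 -0.0054]
side print_block 0.79 [ 0.3625  0.3303 -0.0042]
```

View pics/scene1.png

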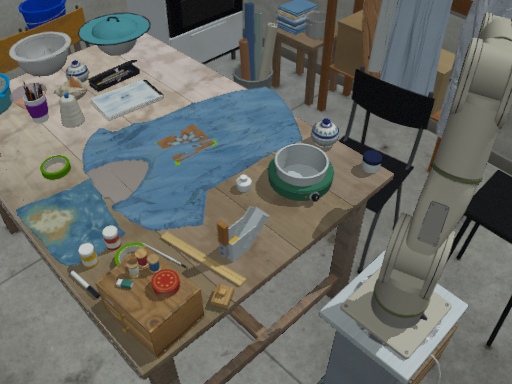

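View pics/side1.png

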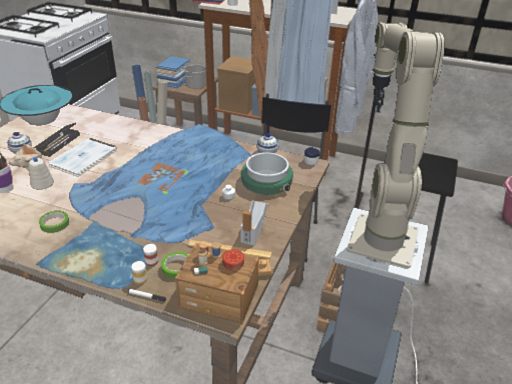

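The scene view shows the scoop at about (240,235), pouring towards the melter at (300,170). The drawer box is at (150,300) behind the scoop, and the print block is at (222,295). I'll locate the box and fit the scoop pose.

```bash
cat >> h.py <<'E'
def pix2plane(c,uv,z):
    K=np.array([[c['fx'],0,c['cx']],[0,c['fy'],c['cy']],[0,0,1]])
    q=cv2.undistortPoints(np.array([[uv]],float),K,np.array(c['dist']))[0,0]
    T=np.array(c['cam_to_world']);d=T[:3,:3]@[*q,1];o=T[:3,3]
    return o+d*(z-o[2])/d[2]
def scoopfit(pts):
    M={'scoop':(0,0,0),'scoop_lip':(101,0,78),'scoop_grip':(-68,0,125),'scoop_mouth':(40,0,55)}
    A=np.array([M[k] for k,_ in pts])/1000;B=np.array([p for _,p in pts])
    a=A.mean(0);b=B.mean(0)
    U,S,Vt=np.linalg.svd((A-a).T@(B-b));D=np.diag([1,1,np.linalg.det(Vt.T@U.T)])
    Rm=Vt.T@D@U.T;return Rm,b-Rm@a
def tgt(grip,yaw,lean,off=0.155):
    """TCP pose: grasp point, scoop pour azimuth yaw, tool z leaned 'lean' from down toward pour dir"""
    f=np.array([np.cos(yaw),np.sin(yaw),0]);z=np.sin(lean)*f+np.cos(lean)*np.array([0,0,-1.])
    y=np.cross([0,0,1],f);x=np.cross(y,z)
    return np.array(grip)-off*z, R.from_matrix(np.c_[x,y,z])
def rows(targets,o=None,base=None):
    o=o or manip.get_obs();p0=o['position'];R0=R.from_quat(o['ee_rot'])
    if base: p0,R0=base
    for p,r in targets:
        rv=(R0.inv()*r).as_rotvec();d=R0.inv().apply(p-p0)
        print([float(x) for x in np.round([*rv,*d],3)], 'rows',round(max(np.linalg.norm(d)/.0625,np.degrees(np.linalg.norm(rv))/10.7),1))
E
python3 - <<'E'
from h import *
c=manip.camera('scene')
for uv in [(162,357),(118,325),(203,325)]: print(uv,pix2plane(c,uv,0))
for uv in [(155,318),(98,288),(203,290),(142,255)]: print(uv,pix2plane(c,uv,0.1),pix2plane(c,uv,0.15))
pts=[]
for n in ['scene','side']:
    c=manip.camera(n)
    for l in ['scoop','scoop_lip','scoop_grip','scoop_mouth']:
        for d in manip.tip_of(c,l)[:1]: pts.append((l,c2w(d['position'],c)))
Rm,t=scoopfit(pts);print(Rm,t,'grip',Rm@[-.068,0,.125]+t,'yaw',np.degrees(np.arctan2(Rm[1,0],Rm[0,0])))
yaw=np.arctan2(Rm[1,0],Rm[0,0])
rows([(np.array([.5,-.1,.42]),tgt([0,0,0],yaw,0)[1]),tgt([.469,.226+.12*.707,.125+.12*.707],yaw,np.radians(45)),tgt([.469,.226,.125],yaw,np.radians(45))])
E
```

```text
(162, 357) [0.3363 0.5618 0.    ]
(118, 325) [0.4948 0.5923 0.    ]
(203, 325) [0.3362 0.4228 0.    ]
(155, 318) [0.3832 0.5303 0.1   ] [0.3531 0.5433 0.15  ]
(98, 288) [0.5614 0.5874 0.1   ] [0.523  0.5977 0.15  ]
(203, 290) [0.3652 0.3881 0.1   ] [0.3359 0.4077 0.15  ]
(142, 255) [0.5723 0.436  0.1   ] [0.5334 0.4534 0.15  ]
[[ 0.0641  0.9979  0.0018]
 [-0.9979  0.0642 -0.0115]
 [-0.0116 -0.001   0.9999]] [ 0.471   0.1596 -0.0008] grip [0.4669 0.226  0.125 ] yaw -86.32198934402093
[0.0, -0.0, -1.348, 0.451, -0.388, -0.015] rows 9.5
[-0.528, -0.66, -1.274, 0.562, -0.897, 0.085] rows 17.0
[-0.528, -0.66, -1.274, 0.538, -0.816, 0.17] rows 15.9
```

Call:
move_arm(plan=[0,0,-0.67,0.225,-0.19,-0.008,0.085,0,0,-1.348,0.45,-0.388,-0.015,0.085,0,0,-1.348,0.45,-0.388,-0.015,0.085,0,0,-1.348,0.45,-0.388,-0.015,0.085,0,0,-1.348,0.45,-0.388,-0.015,0.085,0,0,-1.348,0.45,-0.388,-0.015,0.085,0,0,-1.348,0.45,-0.388,-0.015,0.085,0,0,-1.348,0.45,-0.388,-0.015,0.085,0,0,-1.348,0.45,-0.388,-0.015,0.085,0,0,-1.348,0.45,-0.388,-0.015,0.085,0,0,-1.348,0.45,-0.388,-0.015,0.085,0,0,-1.348,0.45,-0.388,-0.015,0.085], squeeze=80)

```text
clock: 3.55
position: [0.4984, -0.1008, 0.4196]
ee_rot: [0.684, 0.729, -0.0, 0.0]
ft_force: [-0.6, -1.1, 0.1]
grip_width: 0.99
grasp_force: 0.0
```

Run:
```python
from h import *
y=np.radians(-86.3)
print(manip.get_obs()['joint_pos'],manip.get_obs()['position'])
g=np.array([.467,.226,.125])
rows([tgt(g+[0,0,.14],y,np.radians(l)) for l in (0,20,40)])
```

```text
[ 0.7158  0.1138 -0.6457  1.713   0.0708  1.3384  0.12  ] [ 0.4984 -0.1008  0.4196]
[-0.0, 0.0, -0.001, 0.328, -0.011, -0.001] rows 5.3
[-0.001, -0.349, -0.001, 0.381, -0.011, 0.009] rows 6.1
[-0.001, -0.698, -0.001, 0.428, -0.011, 0.036] rows 6.9
```

Call:
move_arm(plan=[0,-0.1,0,0.06,-0.002,0.005,0.085,0,-0.2,0,0.12,-0.003,0.01,0.085,0,-0.35,0,0.18,-0.005,0.015,0.085,0,-0.45,0,0.24,-0.007,0.02,0.085,0,-0.55,0,0.3,-0.008,0.025,0.085,0,-0.65,0,0.36,-0.01,0.03,0.085,0,-0.698,0,0.428,-0.011,0.036,0.085,0,-0.698,0,0.428,-0.011,0.036,0.085,0,-0.698,0,0.428,-0.011,0.036,0.085,0,-0.698,0,0.428,-0.011,0.036,0.085,0,-0.698,0,0.428,-0.011,0.036,0.085])

```text
clock: 4.92
position: [0.4611, 0.3247, 0.3843]
ee_rot: [0.644, 0.684, -0.234, 0.25]
ft_force: [-0.1, -0.2, 0.7]
grip_width: 0.997
grasp_force: 0.0
```

Run:
```python
from h import *
o=manip.get_obs()
print(o['joint_pos'],o['position'],o['ee_rot'])
g=np.array([.467,.226,.125]);y=np.radians(-86.3)
c=manip.camera('wrist');pts=[]
for l in ['scoop_lip','scoop_grip','scoop_mouth']:
    for d in manip.tip_of(c,l)[:1]: print(l,d['conf'],c2w(d['position'],c,o))
cv2.imwrite('pics/w1.png',c['color'][:,:,::-1])
rows([tgt(g,y,np.radians(40))])
```

```text
[-0.1854  0.5265 -0.8887  1.4951  0.7635  1.9262 -1.0324] [0.4611 0.3247 0.3843] [ 0.644   0.6842 -0.234   0.2497]
scoop_lip 0.78 [0.477  0.0568 0.0773]
scoop_grip 0.94 [0.4613 0.228  0.1242]
scoop_mouth 0.69 [0.4719 0.1184 0.0545]
[-0.0, -0.0, -0.002, 0.09, -0.0, 0.108] rows 2.2
```

View pics/w1.png

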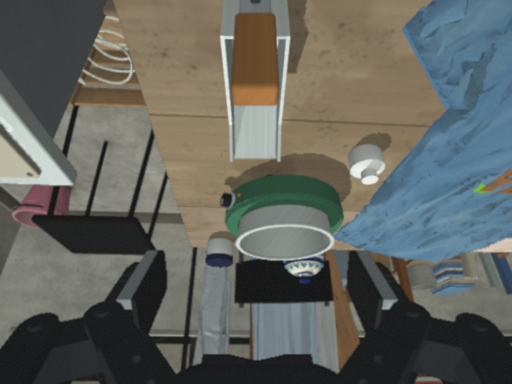

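The wrist view shows the wooden handle at (255,55), centred between the fingers at (140,290) and (370,290), so I'll descend and grip.

Call:
move_arm(plan=[0,0,0,0.03,0,0.036,0.085,0,0,0,0.06,-0.001,0.072,0.085,0,0,0,0.09,-0.002,0.108,0.085,0,0,0,0.09,-0.002,0.108,0.085,0,0,0,0.09,-0.002,0.108,0.085,0,0,0,0.09,-0.002,0.108,0.02,0,0,0,0.09,-0.002,0.108,0.02,0,0,0,0.09,-0.002,0.108,0.02,0,0,0,0.09,-0.002,0.108,0.02,0,0,0,0.09,-0.002,0.108,0.02,0,0,0,0.09,-0.002,0.108,0.02], squeeze=90)

```text
clock: 6.5
position: [0.4585, 0.326, 0.2437]
ee_rot: [0.643, 0.685, -0.234, 0.25]
ft_force: [0.6, 1.1, 5.8]
grip_width: 0.339
grasp_force: 88.7
```

```bash
cat >> h.py <<'E'
import json
LIP=np.array([.101,0,.078])
def spose(lip,yaw,t):
    r=R.from_euler('z',yaw)*R.from_euler('y',np.radians(t))
    return np.array(lip)-r.apply(LIP),r
def load():
    d=json.load(open('rel.json'));return np.array(d['p']),R.from_quat(d['q'])
def tool(lip,yaw,t):
    p,r=spose(lip,yaw,t);pr,rr=load()   # tool in scoop frame
    return p+r.apply(pr), r*rr
CEN=np.array([.548,-.193]);YAW=np.radians(-86.0);F=np.array([np.cos(YAW),np.sin(YAW)])
def lipat(u,z): return np.array([*(CEN+u*F),z])
E
python3 - <<'E'
from h import *
o=manip.get_obs()
r=R.from_euler('z',YAW);p=np.array([.471,.1592,0])
pr=r.inv().apply(o['position']-p);rr=r.inv()*R.from_quat(o['ee_rot'])
json.dump({'p':list(pr),'q':list(rr.as_quat())},open('rel.json','w'))
print(pr, p+r.apply(LIP), p+r.apply([-.068,0,.125]))
l0=p+r.apply(LIP)
rows([tool(l0+[0,0,.12],YAW,0),tool(lipat(.0,.20),YAW,0)])
E
```

```text
[-0.1672 -0.0009  0.2437] [0.478  0.0584 0.078 ] [0.4663 0.227  0.125 ]
[0.0, -0.0, 0.0, -0.077, 0.0, -0.092] rows 1.9
[0.0, -0.0, 0.0, -0.274, 0.054, 0.071] rows 4.6
```

Call:
move_arm(plan=[0,0,0,-0.01,0,-0.012,0.02,0,0,0,-0.026,0,-0.031,0.02,0,0,0,-0.045,0,-0.054,0.02,0,0,0,-0.063,0,-0.075,0.02,0,0,0,-0.077,0,-0.092,0.02,0,0,0,-0.09,0.005,-0.08,0.02,0,0,0,-0.115,0.013,-0.057,0.02,0,0,0,-0.145,0.021,-0.032,0.02,0,0,0,-0.175,0.03,-0.008,0.02,0,0,0,-0.205,0.038,0.017,0.02,0,0,0,-0.23,0.045,0.037,0.02,0,0,0,-0.25,0.049,0.052,0.02])

```text
clock: 8.0
position: [0.5218, 0.1011, 0.3627]
ee_rot: [0.643, 0.685, -0.235, 0.249]
ft_force: [-0.2, -0.6, -2.2]
grip_width: 0.338
grasp_force: 89.2
```

Run:
```python
from h import *
o=manip.get_obs();print(o['joint_pos'],o['ft_force'])
c=manip.camera('scene')
for l in ['scoop_lip','scoop_grip']:
    for d in manip.tip_of(c,l)[:1]: print(l,d['conf'],c2w(d['position'],c,o))
# expected from rel
pr,rr=load();Rs=R.from_quat(o['ee_rot'])*rr.inv();ps=o['position']-Rs.apply(pr)
print('exp lip',ps+Rs.apply(LIP),'grip',ps+Rs.apply([-.068,0,.125]),Rs.as_euler('zyx',degrees=True))
T=[(0,.2,0),(.01,.195,6),(.015,.19,12),(.02,.185,18),(.025,.18,23),(.025,.175,28),(.025,.17,32),(.025,.165,36),(.025,.16,40),(.025,.155,42),(.025,.15,44)]
rows([tool(lipat(u,z),YAW,t) for u,z,t in T])
```

```text
[ 0.2225  0.3556 -0.826   1.7146  0.8327  1.6358 -0.7044] [-0.226  -0.6273 -2.2112]
scoop_lip 0.89 [ 0.5422 -0.1702  0.1953]
scoop_grip 0.73 [0.5258 0.0057 0.2442]
exp lip [ 0.5402 -0.1667  0.1972] grip [0.529  0.002  0.2441] [-86.1556   0.1705  -0.074 ]
[-0.005, 0.001, -0.001, -0.023, 0.005, 0.016] rows 0.4
[-0.004, 0.106, -0.002, -0.059, 0.005, 0.017] rows 1.0
[-0.003, 0.211, -0.003, -0.092, 0.006, 0.019] rows 1.5
[-0.003, 0.315, -0.003, -0.126, 0.006, 0.024] rows 2.1
[-0.002, 0.403, -0.004, -0.154, 0.006, 0.032] rows 2.5
[-0.002, 0.49, -0.004, -0.178, 0.006, 0.04] rows 2.9
[-0.001, 0.56, -0.004, -0.196, 0.006, 0.048] rows 3.2
[-0.001, 0.629, -0.005, -0.214, 0.007, 0.058] rows 3.6
[-0.0, 0.699, -0.005, -0.232, 0.007, 0.069] rows 3.9
[-0.0, 0.734, -0.005, -0.239, 0.007, 0.077] rows 4.0
[0.0, 0.769, -0.005, -0.246, 0.007, 0.085] rows 4.2
```

Call:
move_arm(plan=[-0.005,0.001,-0.001,-0.023,0.005,0.016,0.02,-0.004,0.106,-0.002,-0.059,0.005,0.017,0.02,-0.003,0.211,-0.003,-0.092,0.006,0.019,0.02,-0.003,0.315,-0.003,-0.126,0.006,0.024,0.02,-0.002,0.403,-0.004,-0.154,0.006,0.032,0.02,-0.002,0.49,-0.004,-0.178,0.006,0.04,0.02,-0.001,0.56,-0.004,-0.196,0.006,0.048,0.02,-0.001,0.629,-0.005,-0.214,0.007,0.058,0.02,0,0.699,-0.005,-0.232,0.007,0.069,0.02,0,0.734,-0.005,-0.239,0.007,0.077,0.02,0,0.769,-0.005,-0.246,0.007,0.085,0.02,0,0.769,-0.005,-0.246,0.007,0.085,0.02])

```text
clock: 9.65
position: [0.5441, -0.1382, 0.4562]
ee_rot: [0.682, 0.73, 0.023, -0.027]
ft_force: [0.1, 0.4, -2.4]
grip_width: 0.34
grasp_force: 89.4
```

```bash
cat >> h.py <<'E'
def expect(o):
    pr,rr=load();Rs=R.from_quat(o['ee_rot'])*rr.inv();ps=o['position']-Rs.apply(pr)
    l=ps+Rs.apply(LIP);print('exp lip',l,'u',(l[:2]-CEN)@F,Rs.as_euler('zyx',degrees=True)); return ps,Rs
E
python3 - <<'E'
from h import *
o=manip.get_obs();print(o['joint_pos'],o['ft_force']);expect(o)
for n in ['scene','side']:
    c=manip.camera(n)
    for l in ['scoop_lip','scoop_grip','well_rim']:
        for d in manip.tip_of(c,l)[:1]: print(l,d['conf'],c2w(d['position'],c,o))
    cv2.imwrite(f'pics/{n}2.png',cv2.resize(c['color'][100:260,180:380,::-1],None,fx=3,fy=3,interpolation=cv2.INTER_CUBIC))
T=[(.025,.14,45),(.025,.125,46),(.025,.11,47),(.025,.095,47.5),(.025,.085,48),(.025,.081,48)]
rows([tool(lipat(u,z),YAW,t) for u,z,t in T])
E
```

```text
[ 0.8335  0.2614 -0.773   1.5102  0.1119  1.456   0.1307] [ 0.1134  0.383  -2.3631]
exp lip [ 0.5508 -0.2153  0.1505] u 0.022400458233497025 [-86.9826   2.8651  44.022 ]
scoop_lip 0.85 [ 0.551  -0.2173  0.1477]
scoop_grip 0.8 [ 0.5423 -0.1232  0.2996]
well_rim 0.7 [ 0.5454 -0.1924  0.0902]
scoop_lip 0.95 [ 0.553  -0.2164  0.1519]
scoop_grip 0.82 [ 0.5492 -0.1255  0.2986]
well_rim 0.95 [ 0.5425 -0.1943  0.0865]
[0.002, 0.017, 0.004, -0.009, -0.001, 0.01] rows 0.2
[0.002, 0.034, 0.004, -0.015, -0.001, 0.023] rows 0.4
[0.002, 0.052, 0.004, -0.022, -0.001, 0.036] rows 0.7
[0.002, 0.06, 0.004, -0.026, -0.001, 0.051] rows 0.9
[0.002, 0.069, 0.004, -0.029, -0.001, 0.06] rows 1.1
[0.002, 0.069, 0.004, -0.029, -0.001, 0.064] rows 1.1
```

View pics/side2.png

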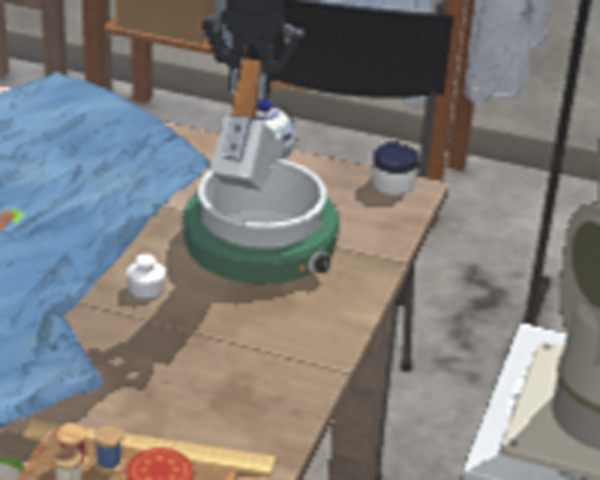

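The scoop is about 44° down over the well at (250,170) in the crop, and no wax has dropped. I'll lower it.

Call:
move_arm(plan=[0.002,0.017,0.004,-0.009,-0.001,0.01,0.02,0.002,0.034,0.004,-0.015,-0.001,0.023,0.02,0.002,0.052,0.004,-0.022,-0.001,0.036,0.02,0.002,0.06,0.004,-0.026,-0.001,0.051,0.02,0.002,0.069,0.004,-0.029,-0.001,0.06,0.02,0.002,0.069,0.004,-0.029,-0.001,0.064,0.02,0.002,0.069,0.004,-0.029,-0.001,0.064,0.02])

```text
clock: 10.92
position: [0.5448, -0.1618, 0.3911]
ee_rot: [0.682, 0.728, 0.046, -0.052]
ft_force: [-0.3, -0.3, -2.7]
grip_width: 0.341
grasp_force: 90.9
```

Run:
```python
from h import *
o=manip.get_obs();print(o['joint_pos'],o['ft_force'],o['torque']);expect(o)
for n in ['scene','side']:
    c=manip.camera(n)
    for l in ['scoop_lip']:
        for d in manip.tip_of(c,l)[:1]: print(l,d['conf'],c2w(d['position'],c,o))
    cv2.imwrite(f'pics/{n}3.png',cv2.resize(c['color'][100:260,200:400,::-1],None,fx=3,fy=3,interpolation=cv2.INTER_CUBIC))
T=[]
for k in range(1,12):
    s=8+22*k/11; u=.022-.042*k/11; z=.092+.007-(.092+u)*np.tan(np.radians(s)); T.append((u,z,40+s))
print(T)
rows([tool(lipat(u,z),YAW,t) for u,z,t in T])
```

```text
[ 0.869   0.3268 -0.7589  1.5806  0.0884  1.3525  0.1782] [-0.3465 -0.3164 -2.6883] [-0.2783  0.0321  0.0539]
exp lip [ 0.5496 -0.2178  0.0808] u 0.024859243862945295 [-87.3272   2.9758  47.9521]
scoop_lip 0.88 [ 0.549  -0.2205  0.0771]
scoop_lip 0.83 [ 0.5502 -0.2209  0.0763]
[(0.01818181818181818, np.float64(0.07957197267103096), 50.0), (0.014363636363636363, np.float64(0.07639171116782492), 52.0), (0.010545454545454544, np.float64(0.07343254661753566), 54.0), (0.006727272727272726, np.float64(0.07069041009690315), 56.0), (0.0029090909090909063, np.float64(0.0681621670120769), 58.0), (-0.0009090909090909115, np.float64(0.0658456204786605), 60.0), (-0.004727272727272733, np.float64(0.06373952938165905), 62.0), (-0.008545454545454547, np.float64(0.06184364244425126), 64.0), (-0.012363636363636368, np.float64(0.06015875021966413), 66.0), (-0.016181818181818186, np.float64(0.05868675763584789), 68.0), (-0.020000000000000004, np.float64(0.05743078061834696), 70.0)]
[0.001, 0.035, -0.0, -0.004, 0.0, -0.001] rows 0.2
[0.001, 0.07, -0.0, -0.011, 0.0, 0.0] rows 0.4
[0.001, 0.105, -0.0, -0.019, 0.0, 0.001] rows 0.6
[0.001, 0.14, -0.0, -0.026, 0.0, 0.002] rows 0.7
[0.001, 0.175, -0.001, -0.033, 0.0, 0.004] rows 0.9
[0.002, 0.21, -0.001, -0.041, 0.0, 0.005] rows 1.1
[0.002, 0.244, -0.001, -0.048, 0.0, 0.007] rows 1.3
[0.002, 0.279, -0.001, -0.056, 0.0, 0.008] rows 1.5
[0.002, 0.314, -0.001, -0.063, 0.0, 0.01] rows 1.7
[0.002, 0.349, -0.001, -0.071, 0.0, 0.012] rows 1.9
[0.003, 0.384, -0.001, -0.078, 0.001, 0.015] rows 2.1
```

View pics/scene3.png

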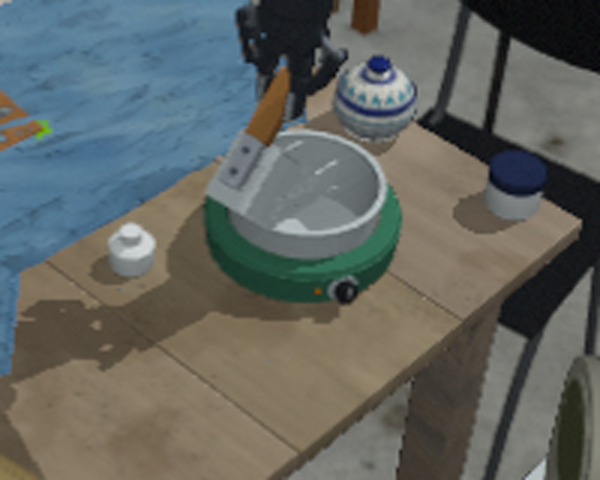

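The lip is inside the well, 12–15 mm below the rim, with no contact force. Next I'll tip further.

Call:
move_arm(plan=[0.001,0.035,0,-0.004,0,-0.001,0.02,0.001,0.07,0,-0.011,0,0,0.02,0.001,0.105,0,-0.019,0,0.001,0.02,0.001,0.14,0,-0.026,0,0.002,0.02,0.001,0.175,-0.001,-0.033,0,0.004,0.02,0.002,0.21,-0.001,-0.041,0,0.005,0.02,0.002,0.244,-0.001,-0.048,0,0.007,0.02,0.002,0.279,-0.001,-0.056,0,0.008,0.02,0.002,0.314,-0.001,-0.063,0,0.01,0.02,0.002,0.349,-0.001,-0.071,0,0.012,0.02,0.003,0.384,-0.001,-0.078,0.001,0.015,0.02,0.003,0.384,-0.001,-0.078,0.001,0.015,0.02])

```text
clock: 12.62
position: [0.5504, -0.2387, 0.3654]
ee_rot: [0.661, 0.704, 0.175, -0.192]
ft_force: [-3.9, -4.4, 4.9]
grip_width: 0.333
grasp_force: 92.2
```

Call:
move_arm(plan=[0,0,0,0,0,0,0.02,0,0,0,0,0,0,0.02,0,0,0,0,0,0,0.02,0,0,0,0,0,0,0.02])

```text
clock: 13.12
position: [0.5504, -0.238, 0.3658]
ee_rot: [0.661, 0.705, 0.175, -0.191]
ft_force: [-2.1, -4.0, 5.6]
grip_width: 0.338
grasp_force: 92.3
```

Run:
```python
from h import *
o=manip.get_obs();print(o['joint_pos'],o['ft_force'],o['torque']);expect(o)
c=manip.camera('scene')
for l in ['scoop_lip','wax_0','wax_1']:
    for d in manip.tip_of(c,l)[:3]: print(l,d['conf'],c2w(d['position'],c,o))
a=cv2.resize(c['color'][100:220,220:370,::-1],None,fx=2.6,fy=2.6,interpolation=cv2.INTER_CUBIC)
c=manip.camera('side')
b=cv2.resize(c['color'][100:220,200:350,::-1],None,fx=2.6,fy=2.6,interpolation=cv2.INTER_CUBIC)
cv2.imwrite('pics/4.png',np.hstack([a,b]))
```

```text
[ 1.0067  0.5219 -0.7651  1.4552 -0.1362  1.4869  0.3666] [-2.0824 -3.9688  5.6235] [-1.1545  0.7638  0.3768]
exp lip [ 0.5464 -0.174   0.0571] u -0.019036095184167198 [-88.7265   3.7284  69.9767]
scoop_lip 0.85 [ 0.5465 -0.1759  0.0549]
wax_0 0.44 [ 0.5467 -0.2062  0.0012]
wax_0 0.43 [ 0.5525 -0.2482  0.0378]
wax_1 0.44 [ 0.5467 -0.2062  0.0012]
wax_1 0.43 [ 0.5525 -0.2482  0.0378]
```

View pics/4.png

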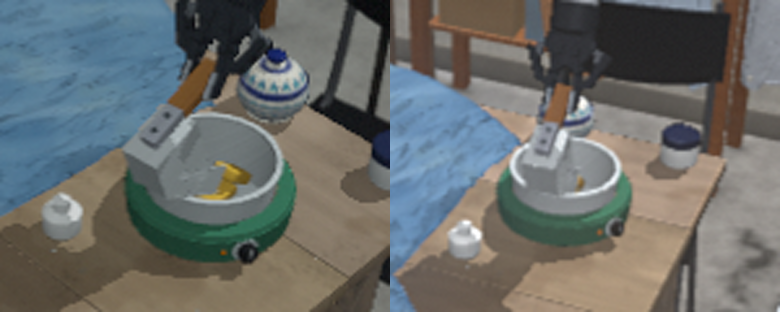

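Wax is in the pan at (230,165) and (215,190) in the left crop, but there is about 8 N of contact. I'll raise the scoop slightly, keeping the lip below the rim, and tip more so that everything leaves it.

Run:
```python
from h import *
T=[(-.02,.062,70),(-.02,.067,70),(-.02,.069,72),(-.02,.069,74),(-.02,.069,76)]
rows([tool(lipat(u,z),YAW,t) for u,z,t in T])
```

```text
[-0.001, -0.0, -0.002, 0.003, -0.0, -0.004] rows 0.1
[-0.001, -0.0, -0.002, 0.006, -0.0, -0.008] rows 0.2
[-0.0, 0.035, -0.002, -0.004, -0.0, -0.013] rows 0.2
[-0.0, 0.069, -0.002, -0.014, -0.0, -0.016] rows 0.4
[-0.0, 0.104, -0.002, -0.025, -0.0, -0.019] rows 0.6
```

Call:
move_arm(plan=[0,0,-0.002,0.003,0,-0.004,0.02,0,0,-0.002,0.006,0,-0.008,0.02,0,0.035,-0.002,-0.004,0,-0.013,0.02,0,0.069,-0.002,-0.014,0,-0.016,0.02,0,0.104,-0.002,-0.025,0,-0.019,0.02,0,0.104,-0.002,-0.025,0,-0.019,0.02,0,0.104,-0.002,-0.025,0,-0.019,0.02,0,0.104,-0.002,-0.025,0,-0.019,0.02])

```text
clock: 14.38
position: [0.5528, -0.2675, 0.3696]
ee_rot: [0.649, 0.695, 0.209, -0.227]
ft_force: [-0.3, -0.5, -1.9]
grip_width: 0.338
grasp_force: 91.2
```

Run:
```python
from h import *
o=manip.get_obs();print(o['joint_pos'],o['ft_force'],o['torque']);expect(o)
c=manip.camera('scene')
for l in ['scoop_lip','wax_0']:
    for d in manip.tip_of(c,l)[:3]: print(l,d['conf'],c2w(d['position'],c,o))
a=cv2.resize(c['color'][125:200,255:345,::-1],None,fx=5,fy=5,interpolation=cv2.INTER_CUBIC)
c=manip.camera('wrist')
cv2.imwrite('pics/5.png',np.hstack([a,cv2.resize(c['color'][:,:,::-1],(340,375))]))
```

```text
[ 1.0348  0.5857 -0.765   1.3834 -0.1829  1.567   0.4005] [-0.3117 -0.5425 -1.902 ] [-0.9426 -0.057  -0.0281]
exp lip [ 0.5469 -0.1719  0.0691] u -0.021127263316606394 [-88.9777   3.9738  75.9313]
scoop_lip 0.9 [ 0.5468 -0.1726  0.0642]
wax_0 0.64 [ 0.5473 -0.2514  0.0365]
wax_0 0.63 [ 0.5462 -0.2074  0.0014]
```

View pics/5.png

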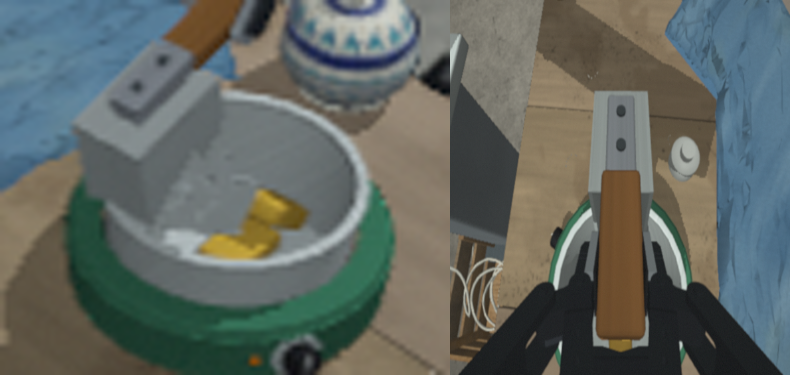

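Both blocks are in the pan at (240,240) and (275,210) in the left crop, and the scoop is empty and out of contact. I'll lift it and take it back.

Run:
```python
from h import *
T=[(-.02,.085,76),(-.02,.115,76),(-.02,.15,76),(-.02,.18,76),(-.03,.2,72),(-.05,.21,65),(-.08,.21,57),(-.11,.21,49),(-.14,.21,41),(-.17,.21,33),(-.20,.21,25),(-.22,.21,17)]
rows([tool(lipat(u,z),YAW,t) for u,z,t in T])
```

```text
[-0.001, 0.001, 0.001, 0.009, -0.0, -0.013] rows 0.3
[-0.001, 0.001, 0.001, 0.026, -0.001, -0.038] rows 0.7
[-0.001, 0.001, 0.001, 0.047, -0.001, -0.066] rows 1.3
[-0.001, 0.001, 0.001, 0.064, -0.001, -0.09] rows 1.8
[-0.001, -0.069, 0.001, 0.105, -0.001, -0.093] rows 2.2
[-0.001, -0.191, 0.002, 0.162, -0.001, -0.073] rows 2.8
[-0.002, -0.331, 0.002, 0.223, -0.001, -0.031] rows 3.6
[-0.003, -0.47, 0.003, 0.28, -0.001, 0.016] rows 4.5
[-0.003, -0.61, 0.003, 0.333, -0.001, 0.067] rows 5.4
[-0.004, -0.75, 0.004, 0.381, -0.001, 0.121] rows 6.4
[-0.004, -0.889, 0.004, 0.424, -0.001, 0.179] rows 7.4
[-0.005, -1.029, 0.005, 0.453, -0.001, 0.233] rows 8.1
```

Call:
move_arm(plan=[0,0,0,0.009,0,-0.013,0.02,0,0,0,0.026,0,-0.038,0.02,0,0,0,0.047,0,-0.066,0.02,0,0,0,0.064,0,-0.09,0.02,0,-0.069,0,0.105,0,-0.093,0.02,0,-0.191,0.002,0.162,0,-0.073,0.02,0,-0.331,0.002,0.223,0,-0.031,0.02,0,-0.47,0.003,0.28,0,0.016,0.02,0,-0.61,0.003,0.333,0,0.067,0.02,0,-0.75,0.004,0.381,0,0.121,0.02,0,-0.889,0.004,0.424,0,0.179,0.02,0,-1.029,0.005,0.453,0,0.233,0.02])

```text
clock: 16.08
position: [0.5212, 0.1884, 0.4667]
ee_rot: [0.671, 0.714, -0.138, 0.146]
ft_force: [0.9, -1.5, -1.7]
grip_width: 0.335
grasp_force: 91.0
```

Run:
```python
from h import *
o=manip.get_obs();print(o['joint_pos'],o['ft_force']);expect(o)
p=np.array([.471,.1592,0]);l0=p+R.from_euler('z',YAW).apply(LIP)
a=np.array(lipat(-.22,.21))
T=[(.2,.19,13),(.45,.17,8),(.7,.15,3),(.9,.13,0),(1,.115,0),(1,.115,0)]
rows([tool(np.array([*(a[:2]*(1-k)+l0[:2]*k),z]),YAW,t) for k,z,t in T])
```

```text
[ 0.2084  0.3333 -0.9348  1.481   0.5856  1.7142 -0.6609] [ 0.9381 -1.4967 -1.6536]
exp lip [ 0.5362 -0.0199  0.2305] u -0.1734793457066476 [-86.2684   1.1385  16.7601]
[-0.001, -0.066, -0.001, 0.085, -0.012, 0.023] rows 1.4
[-0.002, -0.154, -0.001, 0.126, -0.025, 0.05] rows 2.2
[-0.002, -0.241, -0.001, 0.166, -0.038, 0.078] rows 3.0
[-0.003, -0.293, -0.0, 0.194, -0.049, 0.103] rows 3.6
[-0.003, -0.293, -0.0, 0.203, -0.054, 0.115] rows 3.8
[-0.003, -0.293, -0.0, 0.203, -0.054, 0.115] rows 3.8
```

Call:
move_arm(plan=[0,-0.03,0,0.04,-0.006,0.012,0.02,0,-0.066,0,0.085,-0.012,0.023,0.02,0,-0.154,0,0.126,-0.025,0.05,0.02,0,-0.241,0,0.166,-0.038,0.078,0.02,0,-0.293,0,0.194,-0.049,0.103,0.02,0,-0.293,0,0.203,-0.054,0.115,0.02,0,-0.293,0,0.203,-0.054,0.115,0.02,0,-0.293,0,0.203,-0.054,0.115,0.02,0,-0.293,0,0.203,-0.054,0.115,0.02])

```text
clock: 17.2
position: [0.4588, 0.324, 0.2816]
ee_rot: [0.644, 0.686, -0.234, 0.246]
ft_force: [-0.3, 0.2, -1.7]
grip_width: 0.336
grasp_force: 91.1
```

Run:
```python
from h import *
o=manip.get_obs();print(o['joint_pos'],o['ft_force']);ps,Rs=expect(o);print('exp origin',ps)
pts=[]
for n in ['scene','side']:
    c=manip.camera(n)
    for l in ['scoop','scoop_lip','scoop_grip','scoop_mouth']:
        for d in manip.tip_of(c,l)[:1]: pts.append((l,c2w(d['position'],c)))
Rm,t=scoopfit(pts);print('fit origin',t,R.from_matrix(Rm).as_euler('zyx',degrees=True))
for d in manip.tip_of(c,'wax_0')[:3]: print(d['conf'],c2w(d['position'],c))
p=np.array([.471,.1592,0]);l0=p+R.from_euler('z',YAW).apply(LIP)
rows([tool(l0+[0,0,h],YAW,-b) for b in (0,2) for h in (.04,.01,0.002)])
```

```text
[-0.203   0.6262 -0.8544  1.5977  0.796   1.784  -1.142 ] [-0.3425  0.2262 -1.7259]
exp lip [0.4769 0.0572 0.1144] u -0.25457177301801587 [-86.1336   0.2829   0.2835]
exp origin [0.4698 0.1584 0.037 ]
fit origin [0.4666 0.1778 0.0545] [-86.7435   1.8993   9.6162]
0.53 [ 0.5499 -0.252   0.0366]
[-0.005, -0.004, 0.004, -0.001, 0.001, -0.004] rows 0.1
[-0.005, -0.004, 0.004, 0.018, 0.001, 0.019] rows 0.4
[-0.005, -0.004, 0.004, 0.023, 0.001, 0.026] rows 0.6
[-0.005, -0.039, 0.004, 0.009, 0.001, 0.0] rows 0.2
[-0.005, -0.039, 0.004, 0.028, 0.001, 0.023] rows 0.6
[-0.005, -0.039, 0.004, 0.033, 0.001, 0.029] rows 0.7
```

Run:
```python
from h import *
o=manip.get_obs();print(o['position'],o['ee_rot']);ps,Rs=expect(o)
M={'scoop':(0,0,0),'scoop_lip':(101,0,78),'scoop_grip':(-68,0,125),'scoop_mouth':(40,0,55)}
c=manip.camera('scene')
for l in M:
    for d in manip.tip_of(c,l)[:1]: print(l,d['conf'],c2w(d['position'],c),'exp',ps+Rs.apply(np.array(M[l])/1000))
a=cv2.resize(c['color'][190:290,180:290,::-1],None,fx=3.5,fy=3.5,interpolation=cv2.INTER_CUBIC)
c=manip.camera('side')
b=cv2.resize(c['color'][170:270,200:310,::-1],None,fx=3.5,fy=3.5,interpolation=cv2.INTER_CUBIC)
cv2.imwrite('pics/6.png',np.hstack([a,b]))
```

```text
[0.4579 0.3246 0.2802] [ 0.6427  0.6865 -0.2347  0.2461]
exp lip [0.4762 0.0576 0.1133] u -0.2550393411496364 [-86.0162   0.4043   0.2072]
scoop 0.65 [0.4663 0.1576 0.0345] exp [0.4687 0.1587 0.0357]
scoop_lip 0.8 [0.476  0.0558 0.112 ] exp [0.4762 0.0576 0.1133]
scoop_grip 0.82 [0.4634 0.2283 0.1611] exp [0.4648 0.2261 0.161 ]
scoop_mouth 0.59 [0.4709 0.1143 0.0894] exp [0.4718 0.1186 0.0906]
```

View pics/6.png

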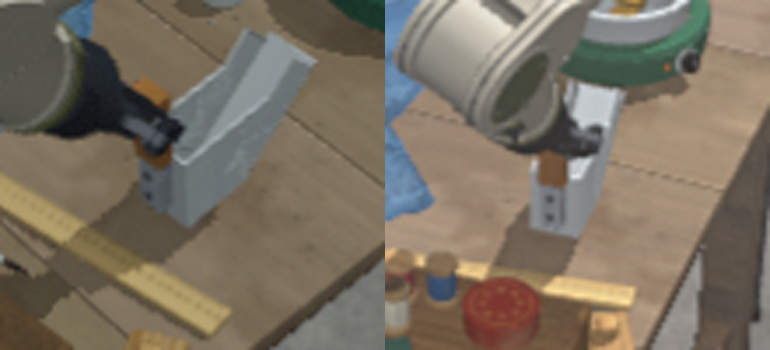

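The empty scoop is level, upright and matches the expected pose. I'll set it down and release.

Call:
move_arm(plan=[0,-0.003,0.002,0.007,0.001,0.008,0.02,0,-0.003,0.002,0.014,0.001,0.016,0.02,0,-0.003,0.002,0.019,0.001,0.022,0.02,0,-0.003,0.002,0.022,0.001,0.026,0.02,0,-0.003,0.002,0.023,0.001,0.0275,0.02,0,-0.003,0.002,0.023,0.001,0.0275,0.02])

```text
clock: 18.8
position: [0.4588, 0.3247, 0.2444]
ee_rot: [0.643, 0.685, -0.235, 0.247]
ft_force: [-0.0, 0.2, -1.5]
grip_width: 0.337
grasp_force: 91.3
```

Run:
```python
from h import *
o=manip.get_obs();print(o['ft_force'],o['torque']);ps,Rs=expect(o);print(ps)
```

```text
[-0.005   0.1639 -1.4568] [ 0.9445  0.0554 -0.0324]
exp lip [0.4769 0.0573 0.0784] u -0.25461810193973666 [-86.1105   0.3063   0.0458]
[0.4697 0.1581 0.0005]
```

Call:
move_arm(plan=[0,0,0,0.0006,0,0.0008,0.02,0,0,0,0.001,0,0.0012,0.02,0,0,0,0.001,0,0.0012,0.02])

```text
clock: 19.18
position: [0.4587, 0.3249, 0.2438]
ee_rot: [0.643, 0.685, -0.235, 0.248]
ft_force: [-1.6, 0.5, 6.5]
grip_width: 0.34
grasp_force: 92.0
```

Call:
move_arm(plan=[0,0,0,0,0,0,0.045,0,0,0,0,0,0,0.06,0,0,0,0,0,0,0.085,0,0,0,0,0,0,0.085,0,0,0,0,0,0,0.085,0,0,0,0,0,0,0.085,0,0,0,-0.015,0,-0.018,0.085,0,0,0,-0.035,0,-0.042,0.085,0,0,0,-0.06,0,-0.072,0.085,0,0,0,-0.09,0,-0.108,0.085,0,0,0,-0.12,0,-0.143,0.085,0,0,0,-0.12,0,-0.143,0.085])

```text
clock: 20.68
position: [0.459, 0.3251, 0.4346]
ee_rot: [0.644, 0.685, -0.232, 0.248]
ft_force: [0.0, 1.4, -0.1]
grip_width: 0.994
grasp_force: 0.0
```

Run:
```python
from h import *
o=manip.get_obs();print(o['ft_force'])
M={'scoop':(0,0,0),'scoop_lip':(101,0,78),'scoop_grip':(-68,0,125)}
c=manip.camera('scene')
for l in list(M)+['wax_0','glue_pot']:
    for d in manip.tip_of(c,l)[:2]: print(l,d['conf'],c2w(d['position'],c))
cv2.imwrite('pics/7.png',cv2.resize(c['color'][120:300,170:400,::-1],None,fx=3,fy=3,interpolation=cv2.INTER_CUBIC))
```

```text
[ 0.0214  1.4191 -0.1171]
scoop 0.56 [0.4729 0.1594 0.0006]
scoop_lip 0.46 [0.6472 0.4349 0.0042]
scoop_grip 0.72 [0.4628 0.2278 0.1248]
wax_0 0.67 [ 0.5477 -0.2488  0.0356]
wax_0 0.66 [ 0.5432 -0.209   0.0015]
glue_pot 0.77 [ 0.6576 -0.0261  0.0015]
```

View pics/7.png

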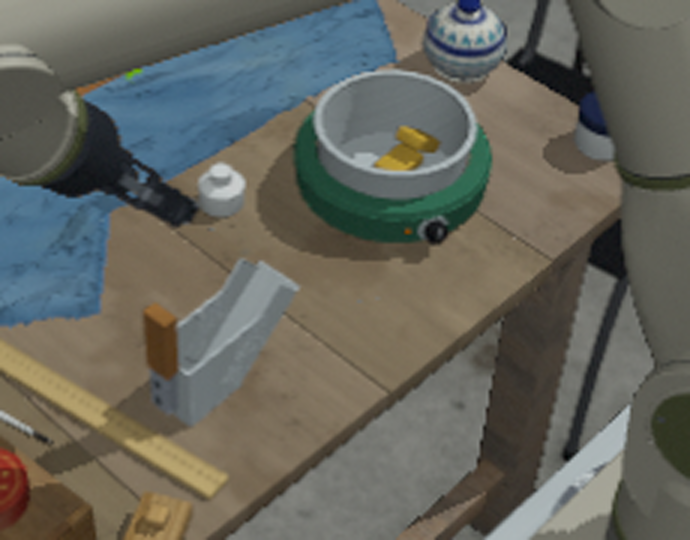

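The scoop stands upright and empty at (220,340), both wax blocks lie in the pan at (405,150), and the other things are where they were. I'll hand in.

```bash
python3 -c "
from workcell import manip
print(manip.hand_in())"
```

```text
the job is handed in; nothing more can be done
None
```

I handed the job in at about 21 s: both wax blocks are in the melter pan, the empty scoop stands upright and released on the table, and the other things look undisturbed; the scoop briefly touched something in the pan with about 8 N during the final tip.

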